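# Roll the mended vase up into its cradle and bolt it in

### The arm

A 6-joint arm with a two-finger parallel gripper is mounted at the origin on the work surface. World frame = base frame: x ahead of the robot, y to its left, z up, the work surface at z = 0. Lengths are in mm, angles in degrees, forces in N, time in s.
With the tool pointing down it reaches from about 300 to 850 mm from the base axis. Payload 4.2 kg.
Tool frame: the origin (TCP) lies on the centre line of the jaws, within the pads' length; the fingertips stand 14 mm ahead of it and the grasp point (between the pads) lies 5 mm behind it; z points along the fingers, y is the line along which they close (so a half turn about z gives the same grasp; the last joint's range is limited). The gripper opens to 91 mm and grips with 3 to 60 N. Pads are 32 mm wide; open, the fingers measure 118 mm over their backs; the gripper's body (76 mm by 178 mm) begins 60 mm behind the grasp point.
Start: joints at [65.031, 18.312, 89.639, -0, 72.044, -1.146], TCP at [232.259, 526.021, 227.976] pointing down, gripper open.
Joint ranges: [-177.97, 177.97], [-48.28, 115.42], [12.27, 149.76], [-77.06, 257.06], [2.81, 150.46], [-146.56, 146.56]. Speed limits (degrees/s): [147.25, 147.25, 180, 180, 180, 180].

### API

Orientations are given as [roll, pitch, yaw] about the fixed x, y, z axes, in that order (R = Rz(yaw) Ry(pitch) Rx(roll)).
In Python, from workcell import env gives the robot as it stands.
- The arm moves only by the tool arm_command, never from a script. Its argument "motion" is a list of rows, each an object with "offset": the shift along the tool's x, y, z in m, a list of three; "spin": the turn about the tool's z in rad. In form: [{"offset": [tx, ty, tz], "spin": spin}, ...]. A call has 1 to 5 rows; each row shifts and turns the commanded pose from where the row before left it, along the tool's axes as they then stand; what a row does not reach is not made up. A row lasts 1/8 s, in which the tool goes at most 62.5 mm and 10.7 degrees, less where a joint would pass 70% of its speed; a pose out of reach is approached as far as the arm can. A call with a gripper value outside its range is refused whole. "jaw" is the finger opening in m, from 0 to 0.0912, set as the call begins (left out, the last holds). The fingers move at their own pace and stop on an object; "newtons" is the grip in N (left out, the last holds). Time passes only in rows, so rows that do not move let the fingers close. It gives the time, the measured TCP pose, the force, the opening and the grip force at its end, in the units of the state.
- env.state(): the state, without advancing time (a new reading comes with each control period).
- env.grab_frame(name): name is "scene" or "top" or "wrist"; returns (picture, depth): 384x512x3 uint8, blue, green, red; 384x512 float32, mm along the optical axis (not along the pixel's ray), 0 where there is no reading.
- env.camera_model(name): a dict with "fx", "fy", "cx", "cy" (pixels), "k1" (the pictures are not rectified: a ray, as slopes to the right and down, at radius r is drawn at 1 + k1 r^2 times it, then the intrinsics apply), "eye" and "rotation" of the camera in the world; the wrist camera has in their place "hand_eye" (4x4, takes a point from camera to tool coordinates, whose origin is the TCP and whose axes are the flange's). Camera axes: x right, y down, z forward; pixel columns grow to the right and rows downward; lengths in mm; the calibration is good to about 2 mm. A picture is of the moment at which its call begins: read the wrist's pose just before it. camera_model takes no time and is no camera call.
- env.job_done(): hands the job in; it is judged then, once.
Trained networks look in the newest picture that a camera, given by its name, has taken for a name from the list of things; names that differ only in an ending like _2 or _b are one class to them, and where a whole thing is asked for, a point or a joint stands for the part that bears it (a point fixed in the world has none). Each returns a list of dicts, best first, with "score" (0 to 1); they miss things now and then, are a little off and sometimes report something else, mostly with a low value. They report only what shows in the picture. A call takes as long as a camera call.
- env.boxes_of(camera, target): "bbox" ([left, top, right, bottom] in pixels, round what is visible of it).
- env.pinpoint(camera, target): "location" ([column, row] in pixels: a listed point, or the origin of a listed thing).
The state is a dict: "time_s": time; "qpos": joint angles; "qvel": joint speeds; "effort": joint torques, N m; "ee_pos": TCP position; "ee_rot": TCP orientation; "force": force on the tool from outside, world axes, zero at the start; "torque": the same for the moment, N m; "gripper_width": finger opening in mm; "gripper_force": force on a finger pad.
Only numpy, scipy, OpenCV 4.12 (cv2) and the standard library are available. Lean on these libraries where they do the work, as an engineer would, in place of code of your own. Each camera call takes 0.05 s, during which the arm holds its last target. There are 200 camera calls.

### The job

The mended vase lying at the foot of the felt-lined cradle has fresh glue in its joins, so do not lift it: with your fingertips roll it gently up the ramp until it drops into the saddle against the padded stop, keeping touch with it all the way so that it never rolls loose on the slope. Then push the bolt's upright knob along until the bolt is fully home across the ramp behind the vase, and let go. Leave everything else on the bench where it stands.

Things in the scene. Friction and masses are not known exactly. Their poses are not given: they have to be found in the camera images.
- cradle: Fixed felt-lined plywood cradle, 310 mm long, 184 mm wide over two low cheeks (160 mm clear between them, 14 mm above landing and ramp). Origin: under its middle, on the bench; x points up the ramp, y across it towards the bolt, z up. At its low end, x = -172 to -95 mm, a level landing 8 mm above the bench, edged by a 6 mm lip.
- ramp_foot (a point): Middle of the line where the landing meets the ramp, on the felt: cradle x = -95 mm, 8 mm above the bench. From here the ramp rises at 8 degrees to the crest. The vase rolls back if it is let go on the ramp; on the landing it stays.
- crest (a point): Middle of the ramp's top edge, marked by a narrow wooden nosing: cradle x = 45 mm, 28 mm above the bench. Beyond it lies the saddle, a level floor 4 mm lower, up to the upright padded stop at cradle x = 99 mm (66 mm high).
- saddle (a point): Where the centre of the vase is when it lies in the saddle against the stop: cradle x = 62 mm, y = 0, 60 mm above the bench. Once there it stays by itself, with about 2 mm of play; up to 20 mm to either side in y is as good.
- vase: Mended blue-and-white porcelain vase: a straight cylinder 72 mm across and 120 mm long with cream glue lines, 0.3 to 0.5 kg, lying on the landing roughly across the cradle. Origin: its centre, on its axis; the y axis is the cylinder's axis (x and z turn as it rolls).
- bolt_knob (a point): Upright steel knob of the bolt beside the cradle, at cradle x = 18 mm: a 12 mm thick post with an 18 mm ball on top; this point is on the post, 68 mm above the bench, the ball's top 89 mm. Pushed along -y of the cradle it goes from y = 182 mm (drawn) to 117 mm (home). The wooden bearer below it ends at y = 214 mm, its top 33 mm above the bench.
- bolt (a joint): Travel of the bolt in m: 0 fully drawn, 0.065 fully home; starts at 0 to 0.010. It slides stiffly (about 3 N) and stays where it is left. At home its 12 mm rubber-sleeved rod, 46 mm above the bench, crosses the ramp close behind the seated vase, with 3 mm to spare.
- glue_bottle: Leave alone: white glue bottle, 38 mm across, 85 mm tall, standing beside the ramp on the side away from the bolt. Origin: centre of its underside.
- spatula: Leave alone: spatula with a wooden handle, 170 mm long, lying beside the ramp on the side away from the bolt. Origin: centre of its underside.
- sherd: Leave alone: curved piece of broken porcelain wall, about 80 mm long and up to 50 mm high, standing beside the foot of the cradle on the bolt's side. Origin: centre of its underside.
- filler_jar: Leave alone: glass jar with a steel cap, 56 mm across, 60 mm tall, standing beside the top of the ramp on the side away from the bolt. Origin: centre of its underside.
- cup: Leave alone: white porcelain cup, 72 mm across, 48 mm tall, on the right-hand side of the bench. Origin: centre of its underside.
- jar_lid: Leave alone: white porcelain jar lid with a knob, 90 mm across, 47 mm tall, on the left-hand side of the bench. Origin: centre of its underside.
- brush: Leave alone: brush, 190 mm long, lying on the left-hand side of the bench. Origin: centre of its underside.
- brush_pot: Leave alone: blue-and-white brush pot, 60 mm across, 85 mm tall, standing on the right-hand side of the bench. Origin: centre of its underside.

How it is judged:
By the outcome, as a careful person would: the job done as asked, in the order asked, and still so for the second after the job is handed in, with the robot touching nothing.
It also fails if it takes over 51 s, if anything falls off the work surface, if the arm or the gripper's body presses on something with over 40 N, if the wrist force passes 120 N, or if a joint passes its speed limit or range.

## Working session

There is one attempt and no reset: what is moved stays moved. The work goes in short steps, Python scripts to look and compute and a tool call to move; the robot and the scene stay as the last step left them, time stands still between calls to the robot, and variables do not carry over. Pictures are saved under pics/ and viewed, at most 10 in all, crops included, and the job is handed in when it is done.

Besides the shell and the picture viewer there is one more tool, called after "Call:" as name([rows], argument=value, ...), one row to a line, values as JSON. arm_command: Moves the arm, as the interface text tells. Its arguments: {"type":"object","properties":{"motion":{"type":"array"},"jaw":{"type":"number"},"newtons":{"type":"number"}},"required":["motion"]}

```bash
mkdir -p pics
cat > h.py <<'E'
import numpy as np, cv2
from workcell import env
from scipy.spatial.transform import Rotation as R
def cam(n):
    m=env.camera_model(n)
    if 'eye' in m: return m,np.array(m['rotation'],float),np.array(m['eye'],float)
    s=env.state(); H=np.array(m['hand_eye']); Rt=R.from_euler('xyz',s['ee_rot'],degrees=True).as_matrix()
    return m,Rt@H[:3,:3],Rt@H[:3,3]+np.array(s['ee_pos'])
def ray(n,uv,M=None):
    m,Rm,e=M or cam(n)
    d=np.array([(uv[0]-m['cx'])/m['fx'],(uv[1]-m['cy'])/m['fy']]); s=d.copy()
    for _ in range(20): s=d/(1+m['k1']*(s@s))
    return Rm@np.array([s[0],s[1],1.]),e
def atz(n,uv,z,M=None):
    d,e=ray(n,uv,M); return e+d*(z-e[2])/d[2]
def atdepth(n,uv,dep,M=None):
    d,e=ray(n,uv,M); return e+d*dep
E
python3 - <<'E'
from h import *
print(env.state()); 
for n in('top','scene'):
    p,d=env.grab_frame(n); cv2.imwrite(f'pics/{n}0.png',p); np.save(f'{n}0.npy',d)
    m,Rm,e=cam(n); print(n,e.round(0),Rm.round(2).tolist(),m['k1'])
    for t,z in dict(cradle=0,ramp_foot=8,crest=28,saddle=60,vase=44,bolt_knob=68,sherd=0,glue_bottle=0,filler_jar=0,cup=0,brush_pot=0).items():
        for r in env.pinpoint(n,t)[:1]: print(n,t,round(r['score'],2),np.round(r['location']),atz(n,r['location'],z).round(1))
E
```

```text
{'time_s': 0.0, 'qpos': array([ 6.50295858e+01,  1.83519636e+01,  8.97065847e+01, -7.31870192e-04,
        7.20423792e+01, -1.14555486e+00]), 'qvel': array([-0.04744311, -0.10672228, -0.0577434 ,  0.01941334,  0.04558459,
       -0.05662824]), 'effort': array([-1.54216508e-03, -4.12447500e+01, -2.31972742e+01,  7.28238327e-02,
        4.58214688e-02, -1.37609377e-04]), 'ee_pos': array([232.06605178, 525.57115496, 227.11580413]), 'ee_rot': array([-1.79899079e+02, -1.32210003e-03,  1.56175366e+02]), 'force': array([ 1.12448395, -0.65574755,  0.64339639]), 'torque': array([0.02680995, 0.00284995, 0.01473144]), 'gripper_force': 0.0, 'gripper_width': 91.72141984806296}
top [ 331.   11. 1300.] [-167.78, 0.13, -88.87] -0.16961681214946533Traceback (most recent call last):
  File "<stdin>", line 7, in <module>
  File "h.py", line 15, in atz
    d,e=ray(n,uv,M); return e+d*(z-e[2])/d[2]
                                         ~^^^
IndexError: invalid index to scalar variable.
```

```bash
sed -i "s/return m,np.array(m\['rotation'\],float),/return m,R.from_euler('xyz',m['rotation'],degrees=True).as_matrix(),/" h.py
python3 - <<'E'
from h import *
for n in('top','scene'):
    p,d=env.grab_frame(n); cv2.imwrite(f'pics/{n}0.png',p); np.save(f'{n}0.npy',d)
    m,Rm,e=cam(n); print(n,e.round(0),Rm.round(2).tolist(),m['k1'])
    for t,z in dict(cradle=0,ramp_foot=8,crest=28,saddle=60,vase=44,bolt_knob=68,sherd=0,glue_bottle=0,filler_jar=0).items():
        for r in env.pinpoint(n,t)[:1]: print(n,t,round(r['score'],2),np.round(r['location']),atz(n,r['location'],z,(m,Rm,e)).round(1))
E
```

```text
top [ 331.   11. 1300.] [[0.02, -0.98, 0.21], [-1.0, -0.02, 0.01], [-0.0, -0.21, -0.98]] -0.16961681214946533
top cradle 0.65 [271. 195.] [571.4 -23.4   0. ]
top ramp_foot 0.58 [272. 226.] [478.3 -29.1   8. ]
top crest 0.67 [267. 176.] [622.9 -11.8  28. ]
top saddle 0.69 [269. 172.] [628.4 -16.8  60. ]
top vase 0.59 [273. 234.] [451.8 -29.4  44. ]
top bolt_knob 0.51 [208. 188.] [576.8 158.3  68. ]
top sherd 0.53 [212. 242.] [427.6 147.1   0. ]
top glue_bottle 0.71 [321. 182.] [ 614.8 -175.1    0. ]
top filler_jar 0.86 [325. 162.] [ 676.1 -189.1    0. ]
scene [1101. -874.  886.] [[0.86, 0.33, -0.39], [0.51, -0.54, 0.67], [0.02, -0.78, -0.63]] -0.002472697890145716
scene cradle 0.78 [241. 215.] [573.5 -22.4   0. ]
scene ramp_foot 0.81 [213. 205.] [474.8 -37.5   8. ]
scene saddle 0.69 [241. 214.] [606.2 -78.2  60. ]
scene vase 0.7 [256. 213.] [632.3 -35.   44. ]
scene bolt_knob 0.6 [271. 169.] [578.  163.4  68. ]
scene sherd 0.65 [228. 173.] [412.5 148.4   0. ]
scene glue_bottle 0.66 [228. 251.] [ 622.  -175.2    0. ]
scene filler_jar 0.94 [245. 262.] [ 688.4 -187.1    0. ]
```

View pics/top0.png

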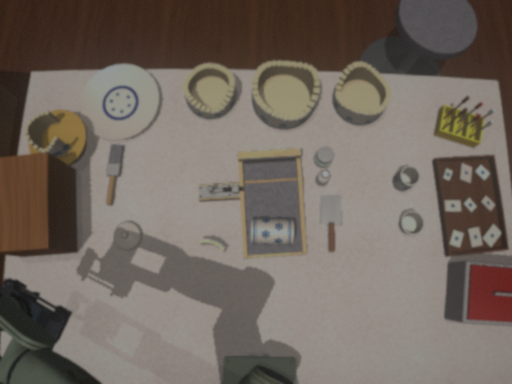

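View pics/scene0.png

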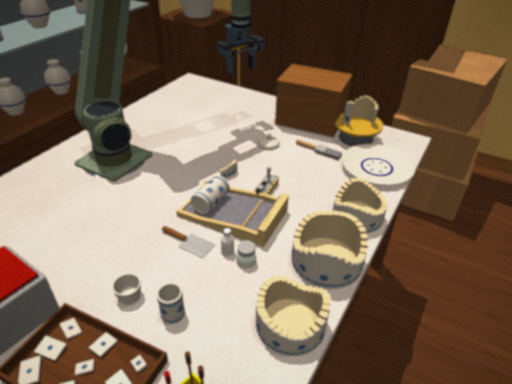

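Run:
```python
from h import *
M=cam('top'); d=np.load('top0.npy'); p=cv2.imread('pics/top0.png')
vs,us=np.mgrid[140:265,190:320]
P=np.array([atdepth('top',(u,v),d[v,u],M) for u,v in zip(us.ravel(),vs.ravel())]); Z=P[:,2].reshape(us.shape)
print(np.round(Z[::8,::6]).astype(int))
for n,poly in dict(cradleish=(Z>5)).items():
    m=cv2.morphologyEx(poly.astype(np.uint8),cv2.MORPH_OPEN,np.ones((3,3))); k,l,s,c=cv2.connectedComponentsWithStats(m); print(s)
# vase points
s=(P[:,2]>50)&(P[:,0]<520)&(P[:,1]<60); V=P[s]; print(len(V),V.mean(0),V.min(0),V.max(0))
c=V[:,:2]-V[:,:2].mean(0); w,e=np.linalg.eigh(c.T@c); print('vase axis',e[:,1])
H=np.array(env.camera_model('wrist')['hand_eye']); print(H.round(2)); print(env.camera_model('wrist')['fx'],env.state()['time_s'])
cv2.imwrite('pics/topc.png',cv2.resize(p[140:265,190:320],None,fx=4.6,fy=4.6,interpolation=cv2.INTER_CUBIC))
```

```text
[[   1    1    4   -1    0   -3   -3   -4    2    3   -2   -5   -7   -1
     2   -1    0   -1    1   -3    0   -3]
 [  -2 1300    1   -1   -2   -1    3    3   -4    0    5    2   -5    0
    -3   -1    0   -2   68    1   -4    2]
 [   0    0    0    1   -3    0   -2   -3   66   64   63   65   66   64
    69   65   69   62   55   -1   -3   37]
 [  -1    2   -2   -2   -1   -7   -2    3   36   21   21   24   19   28
    21   25   23   19   41    4    0    8]
 [  -3    4    5    0   -1   -4    1   -4   -4   23   22   24   19   22
    24   19   21   23   38    0    0   -3]
 [   1   -2    3   -3   -2   -1   -3   -3    2   24   22   24   25   29
    27   25   27   30   41   -3   -2   21]
 [   1   -4   33   82   48   57   54   54   56   27   27   22   23   27
    21   21   22   20   38    5   -2   -4]
 [  -1    3   35   35   34   31   36   28   27   19   22   21   20   19
    22   18   21   23   19   -2  -10   -4]
 [   0    3   -4    1   -6   -1   -1    2   -2   32   16   19   19   17
    16   11   19   15   17    1    4    2]
 [  -3    2    1   -4   -5    0    1    5   -3   27   15   19   1
[... 568 characters left out ...]
  9    3    7
     4    3    9    9   14   25    3   -1]
 [   4    1    5   -4    0   -3    2    2    1    2   -1   -4    1   -2
     0   -1   -4   -1   -1    3    0   -1]]
[[   0    0  130  125 8965]
 [   8    8  109  111 6947]
 [ 124   10    6   17   81]
 [ 126   33    4   12   41]
 [   9   99   26   12  124]
 [  86  108    4    3   12]
 [  90  109   18    7   80]]
1140 [448.10699528 -23.69839952 158.34269636] [330.68407212 -86.06653752  50.21017867] [ 494.73952748   33.2436735  1300.35572624]
vase axis [-0.81473941  0.5798273 ]
[[   0.     -0.96   -0.26   72.63]
 [   1.      0.     -0.     -0.7 ]
 [   0.     -0.26    0.96 -157.78]
 [   0.      0.      0.      1.  ]]
294.75446388026245 1.1
```

View pics/topc.png

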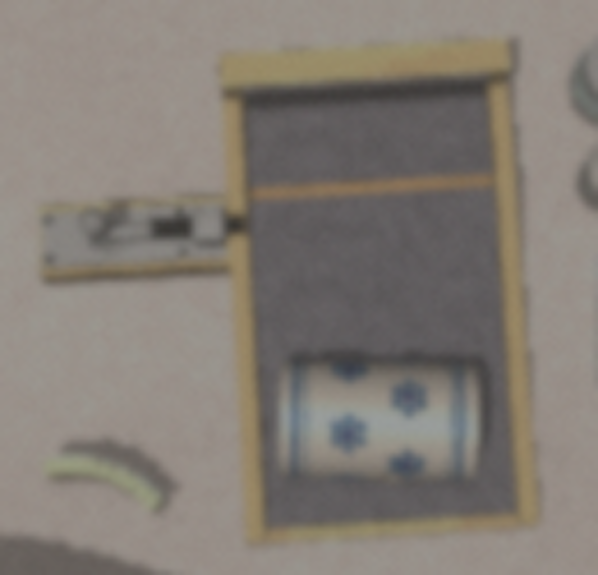

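Call:
arm_command([
  {"offset":[0,0,-0.025],"spin":-0.162},
  {"offset":[0,0,-0.025],"spin":-0.162},
  {"offset":[0,0,-0.025],"spin":-0.162},
], jaw=0.0912)

```text
time_s: 1.48
ee_pos: [232.2, 526.0, 303.7]
ee_rot: [-180.0, -0.0, -175.7]
force: [-0.3, 0.5, 0.1]
gripper_width: 91.8
gripper_force: 0.0
```

Call:
arm_command([
  {"offset":[-0.026,-0.0565,0],"spin":0},
  {"offset":[-0.026,-0.0565,0],"spin":0},
  {"offset":[-0.026,-0.0565,0],"spin":0},
  {"offset":[-0.026,-0.0565,0],"spin":0},
  {"offset":[-0.026,-0.0565,0],"spin":0},
])

```text
time_s: 2.1
ee_pos: [382.4, 251.6, 303.2]
ee_rot: [180.0, 0.1, -176.0]
force: [1.0, 1.1, 0.4]
gripper_width: 91.2
gripper_force: 0.0
```

Call:
arm_command([
  {"offset":[-0.026,-0.0565,0],"spin":0},
  {"offset":[-0.026,-0.0565,0],"spin":0},
  {"offset":[-0.026,-0.0565,0],"spin":0},
  {"offset":[-0.026,-0.0565,0],"spin":0},
  {"offset":[-0.026,-0.0565,0],"spin":0},
])

```text
time_s: 2.72
ee_pos: [532.0, -21.3, 303.2]
ee_rot: [180.0, 0.1, -176.0]
force: [0.9, 0.5, 0.2]
gripper_width: 91.5
gripper_force: 0.0
```

Call:
arm_command([
  {"offset":[0,0,0],"spin":0},
  {"offset":[0,0,0],"spin":0},
])

```text
time_s: 2.98
ee_pos: [530.9, -19.1, 302.7]
ee_rot: [179.9, -0.0, -176.0]
force: [0.3, 0.1, 1.4]
gripper_width: 91.5
gripper_force: 0.0
```

Run:
```python
from h import *
M=cam('wrist'); p,d=env.grab_frame('wrist'); cv2.imwrite('pics/w0.png',p)
for t,z in dict(cradle=0,ramp_foot=8,crest=28,saddle=60,vase=44,bolt_knob=68,sherd=0).items():
    for r in env.pinpoint('wrist',t)[:2]: print(t,round(r['score'],2),np.round(r['location']),atz('wrist',r['location'],z,M).round(1))
np.savez('w0.npz',d=d,R=M[1],e=M[2]); print(env.boxes_of('wrist','vase')[:1])
```

```text
cradle 0.79 [247. 181.] [571.  -30.5   0. ]
crest 0.6 [247. 216.] [619.9 -27.2  28. ]
saddle 0.58 [252. 234.] [634.6 -18.1  60. ]
saddle 0.3 [254. 112.] [462.1 -26.7  60. ]
vase 0.56 [256. 111.] [460.7 -24.1  44. ]
bolt_knob 0.85 [376. 205.] [575.8 153.4  68. ]
sherd 0.63 [370.  91.] [418.8 145.1   0. ]
[{'bbox': [206.5, 78.6, 300.0, 141.1], 'score': 0.75}]
```

View pics/w0.png

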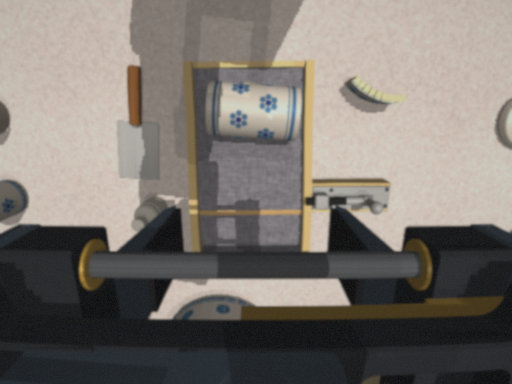

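Run:
```python
from h import *
m=env.camera_model('wrist'); f=np.load('w0.npz'); M=(m,f['R'],f['e']); d=f['d']
A=lambda u,v,z: atz('wrist',(u,v),z,M).round(1)
a=A(191,211,28);b=A(303,213,28); v=b-a; print('nosing',a,b,'yaw',np.degrees(np.arctan2(-v[0],v[1])),np.linalg.norm(v),(a+b)/2)
for uvz in [(184,62,22),(313,62,22),(192,66,14),(304,66,14),(196,245,40),(302,245,40)]: print(uvz,A(*uvz))
p=cv2.imread('pics/w0.png')
# edges of inner walls: subpixel by colour (felt gray vs wood yellow)
sat=cv2.cvtColor(p,cv2.COLOR_BGR2HSV)[...,1].astype(int)
for v in (160,180,200): print(v,sat[v,182:198],sat[v,298:316])
vs,us=np.mgrid[60:160,190:320]
P=np.array([atdepth('wrist',(u,v),d[v,u],M) for u,v in zip(us.ravel(),vs.ravel())])
s=(P[:,2]>55)&(P[:,2]<90)&(P[:,1]>-100)&(P[:,1]<60); V=P[s]
import scipy.optimize as o
# cylinder fit: axis horizontal, centre (x0,z0), yaw k, r=36
fn=lambda q: np.hypot((V[:,0]-q[0]-q[2]*(V[:,1]+24))/np.sqrt(1+q[2]**2),V[:,2]-q[1])-36
r=o.least_squares(fn,[455,44,0],loss='soft_l1'); print('cyl',r.x,np.degrees(np.arctan(-r.x[2])),np.std(fn(r.x)),len(V),np.percentile(V[:,1],[1,99]))
```

```text
nosing [ 617.5 -114.4   28. ] [608.6  59.8  28. ] yaw 2.9247384953872433 174.42720544685682 [613.05 -27.3   28.  ]
(184, 62, 22) [ 400.3 -129.1   22. ]
(313, 62, 22) [387.9  50.5  22. ]
(192, 66, 14) [ 404.  -119.5   14. ]
(304, 66, 14) [393.   39.7  14. ]
(196, 245, 40) [ 669.  -103.6   40. ]
(302, 245, 40) [657.3  61.9  40. ]
160 [ 31  31  29  33  36  55  84  98 100 102 105 104 102  99  91  60] [  8   7   7   9  49  91 103 105 103 104 103 104 101  87  61  38  30  29]
180 [ 30  30  31  31  34  42  67  89 103 107 105 106 106 105 105  82] [ 11  11   8  15  64  98 104 104 105 105 106 102 104 105 104  87  86  85]
200 [ 31  31  29  28  30  38  57  79  96 103 106 103 103 104 104  96] [ 10   9  11  22  63  95 104  99  80  36  12  24   6  12  12  11  15  14]
cyl [4.60729917e+02 4.47470153e+01 1.10806569e-03] -0.06348746131955986 0.7146745129504597 4904 [-86.88826517  29.92048704]
```

Call:
arm_command([
  {"offset":[0.048,-0.002,0],"spin":0},
  {"offset":[0.048,-0.003,0.02],"spin":0},
  {"offset":[0.049,-0.003,0.035],"spin":0},
  {"offset":[0,0,0.05],"spin":0},
  {"offset":[0,0,0.045],"spin":0},
], jaw=0.07)

```text
time_s: 4.05
ee_pos: [386.7, -37.5, 152.2]
ee_rot: [-180.0, 0.1, -176.0]
force: [0.4, -0.1, -0.3]
gripper_width: 70.2
gripper_force: 0.0
```

Call:
arm_command([
  {"offset":[0,0,0.045],"spin":0},
  {"offset":[0,0,0.04],"spin":0},
  {"offset":[0,0,0.02],"spin":0},
  {"offset":[0,0,0],"spin":0},
])

```text
time_s: 4.55
ee_pos: [386.2, -37.3, 47.0]
ee_rot: [180.0, -0.2, -176.0]
force: [0.6, -0.4, 0.2]
gripper_width: 70.3
gripper_force: 0.0
```

Call:
arm_command([
  {"offset":[-0.004,0,0],"spin":0},
  {"offset":[-0.004,0,0],"spin":0},
  {"offset":[-0.003,0,0],"spin":0},
  {"offset":[-0.002,0,0],"spin":0},
  {"offset":[-0.002,0,0],"spin":0},
])

```text
time_s: 5.18
ee_pos: [402.3, -36.4, 48.0]
ee_rot: [180.0, 0.0, -176.0]
force: [-0.5, -0.2, 0.4]
gripper_width: 70.1
gripper_force: 0.0
```

Call:
arm_command([
  {"offset":[-0.002,0,0],"spin":0},
  {"offset":[-0.002,0,0],"spin":0},
  {"offset":[-0.002,0,0],"spin":0},
  {"offset":[-0.002,0,0],"spin":0},
  {"offset":[-0.002,0,0],"spin":0},
])

```text
time_s: 5.8
ee_pos: [412.1, -35.7, 47.9]
ee_rot: [180.0, -0.0, -176.0]
force: [-0.4, -0.3, 1.0]
gripper_width: 69.9
gripper_force: 0.3
```

Call:
arm_command([
  {"offset":[-0.002,0,0],"spin":0},
  {"offset":[-0.002,0,0],"spin":0},
  {"offset":[-0.002,0,0],"spin":0},
  {"offset":[-0.002,0,0],"spin":0},
])

```text
time_s: 6.3
ee_pos: [420.2, -35.2, 47.9]
ee_rot: [180.0, -0.0, -176.0]
force: [-0.4, -0.6, 0.2]
gripper_width: 69.9
gripper_force: 0.5
```

```bash
cat > look.py <<'E'
import sys
from h import *
import scipy.optimize as o
O=np.array([571.7,-27.2]); t=np.radians(3.9); C=np.array([[np.cos(t),np.sin(t)],[-np.sin(t),np.cos(t)]])
s=env.state(); print('tool',C@(np.array(s['ee_pos'])[:2]-O),s['ee_pos'][2],'F',C@np.array(s['force'])[:2],s['force'][2],s['time_s'])
n=sys.argv[1]; M=cam(n); p,d=env.grab_frame(n); cv2.imwrite(f'pics/{sys.argv[2]}.png',p)
r=env.boxes_of(n,'vase')[:1]; print(r)
if r:
    l,a,q,b=np.array(r[0]['bbox']).astype(int); P=np.array([atdepth(n,(u,v),d[v,u],M) for v in range(a,b) for u in range(l,q) if d[v,u]>0])
    Q=np.c_[(P[:,:2]-O)@C.T,P[:,2]]; zc=float(sys.argv[3]) if len(sys.argv)>3 else 45
    V=Q[(Q[:,2]>zc+12)&(Q[:,2]<zc+45)&(abs(Q[:,1])<85)]
    fn=lambda q: np.hypot((V[:,0]-q[0]-q[2]*V[:,1])/np.sqrt(1+q[2]**2),V[:,2]-q[1])-36
    k=o.least_squares(fn,[np.median(V[:,0]),zc,0],loss='soft_l1'); print('vase xc,zc,yaw',k.x[:2].round(1),np.degrees(np.arctan(-k.x[2])).round(1),'sd',fn(k.x).std().round(1),len(V),'y',np.percentile(V[:,1],[2,98]).round(0))
E
python3 look.py wrist w1
```

```text
tool [-151.7157166     2.35904449] 47.92254232147391 F [-0.441471   -0.55537346] 0.2332716931089237 6.3
[{'bbox': [170.4, 277.1, 327.1, 319.2], 'score': 0.62}]
vase xc,zc,yaw [-158.4   77. ] -2.4 sd 4.9 3750 y [-38.  38.]
```

View pics/w1.png

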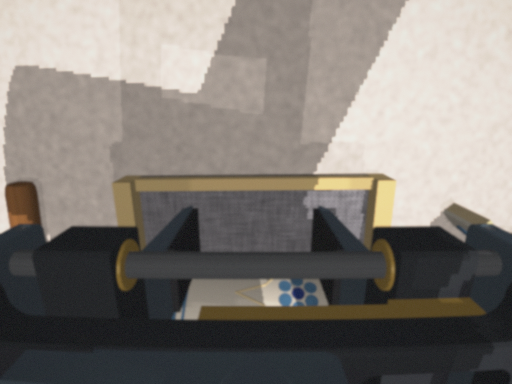

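```bash
python3 look.py scene s1; python3 look.py top t1
```

```text
tool [-151.4925208     2.34139102] 47.94516180955094 F [-0.21170066  0.02894143] -0.677218968350769 6.4
[{'bbox': [196.5, 180.2, 234.3, 215.3], 'score': 0.86}]
vase xc,zc,yaw [-96.   41.9] -3.3 sd 5.8 556 y [-56.  56.]
tool [-151.6708304     2.36251385] 47.92499497528647 F [-1.31597004  0.46813323] -0.8961030854529707 6.5
[]
```

Call:
arm_command([
  {"offset":[-0.003,0,-0.0004],"spin":0},
  {"offset":[-0.003,0,-0.0004],"spin":0},
  {"offset":[-0.003,0,-0.0004],"spin":0},
  {"offset":[-0.003,0,-0.0004],"spin":0},
  {"offset":[-0.003,0,-0.0004],"spin":0},
])

```text
time_s: 7.22
ee_pos: [435.3, -34.1, 50.0]
ee_rot: [180.0, 0.0, -176.0]
force: [-1.1, -0.6, 0.7]
gripper_width: 70.1
gripper_force: 0.8
```

Call:
arm_command([
  {"offset":[-0.003,0,-0.0004],"spin":0},
  {"offset":[-0.003,0,-0.0004],"spin":0},
  {"offset":[-0.003,0,-0.0004],"spin":0},
  {"offset":[-0.003,0,-0.0004],"spin":0},
  {"offset":[-0.003,0,-0.0004],"spin":0},
])

```text
time_s: 7.85
ee_pos: [450.2, -33.1, 52.0]
ee_rot: [180.0, 0.0, -176.0]
force: [-1.2, -0.8, 0.4]
gripper_width: 69.8
gripper_force: 0.8
```

Call:
arm_command([
  {"offset":[-0.003,0,-0.0004],"spin":0},
  {"offset":[-0.003,0,-0.0004],"spin":0},
  {"offset":[-0.003,0,-0.0004],"spin":0},
  {"offset":[-0.003,0,-0.0004],"spin":0},
  {"offset":[-0.003,0,-0.0004],"spin":0},
])

```text
time_s: 8.48
ee_pos: [465.2, -32.0, 54.0]
ee_rot: [180.0, 0.0, -176.0]
force: [-1.9, -0.3, 1.2]
gripper_width: 70.1
gripper_force: 1.1
```

```bash
python3 look.py scene s2 51;python3 -c "
import cv2;p=cv2.imread('pics/s2.png')[130:260,150:320];cv2.imwrite('pics/s2c.png',cv2.resize(p,None,fx=4.5,fy=4.5,interpolation=2))"
```

```text
tool [-106.61347417    2.46116084] 53.9693396024815 F [-1.87156003 -0.20660729] 1.2028425402239178 8.475
[{'bbox': [208.9, 180.7, 247.3, 215.5], 'score': 0.72}]
vase xc,zc,yaw [-52.2  48.4] -3.0 sd 6.3 610 y [-59.  57.]
```

View pics/s2c.png

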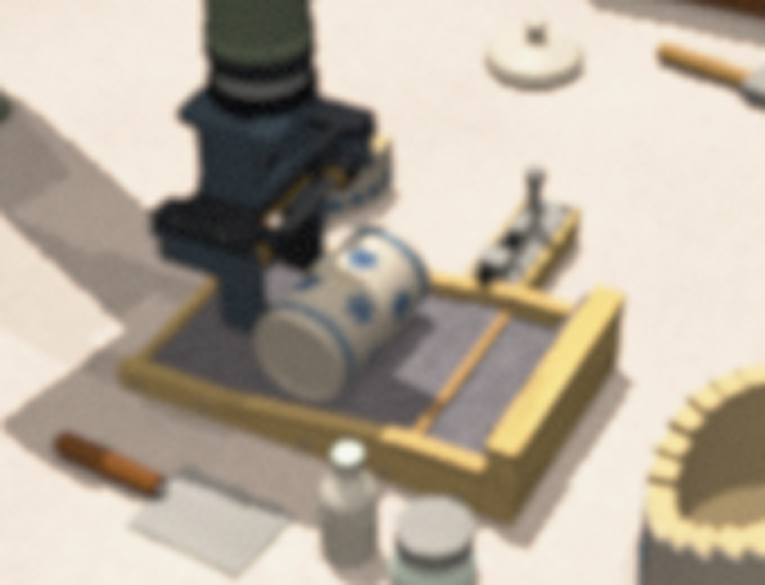

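Call:
arm_command([
  {"offset":[-0.003,0,-0.0004],"spin":0},
  {"offset":[-0.003,0,-0.0004],"spin":0},
  {"offset":[-0.003,0,-0.0004],"spin":0},
  {"offset":[-0.003,0,-0.0004],"spin":0},
  {"offset":[-0.003,0,-0.0004],"spin":0},
])

```text
time_s: 9.2
ee_pos: [480.2, -31.0, 56.0]
ee_rot: [180.0, 0.0, -176.0]
force: [-0.7, -1.5, 1.4]
gripper_width: 69.9
gripper_force: 0.8
```

Call:
arm_command([
  {"offset":[-0.003,0,-0.0004],"spin":0},
  {"offset":[-0.003,0,-0.0004],"spin":0},
  {"offset":[-0.003,0,-0.0004],"spin":0},
  {"offset":[-0.003,0,-0.0004],"spin":0},
  {"offset":[-0.003,0,-0.0004],"spin":0},
])

```text
time_s: 9.82
ee_pos: [495.1, -29.9, 58.0]
ee_rot: [180.0, 0.0, -176.0]
force: [-2.5, 0.7, 1.1]
gripper_width: 70.2
gripper_force: 0.8
```

Call:
arm_command([
  {"offset":[-0.003,0,-0.0004],"spin":0},
  {"offset":[-0.003,0,-0.0004],"spin":0},
  {"offset":[-0.003,0,-0.0004],"spin":0},
  {"offset":[-0.003,0,-0.0004],"spin":0},
  {"offset":[-0.003,0,-0.0004],"spin":0},
])

```text
time_s: 10.45
ee_pos: [510.1, -28.9, 59.9]
ee_rot: [180.0, -0.0, -176.0]
force: [-0.9, 0.3, 1.1]
gripper_width: 70.2
gripper_force: 0.8
```

Call:
arm_command([
  {"offset":[-0.003,0,-0.0004],"spin":0},
  {"offset":[-0.003,0,-0.0004],"spin":0},
  {"offset":[-0.003,0,-0.0004],"spin":0},
  {"offset":[-0.003,0,-0.0004],"spin":0},
  {"offset":[-0.003,0,-0.0004],"spin":0},
])

```text
time_s: 11.08
ee_pos: [525.1, -27.8, 62.0]
ee_rot: [180.0, 0.0, -176.0]
force: [-2.3, 0.4, 1.8]
gripper_width: 70.2
gripper_force: 0.8
```

Call:
arm_command([
  {"offset":[-0.003,0,-0.0004],"spin":0},
  {"offset":[-0.003,0,-0.0004],"spin":0},
  {"offset":[-0.003,0,-0.0004],"spin":0},
  {"offset":[-0.003,0,-0.0004],"spin":0},
  {"offset":[-0.003,0,-0.0004],"spin":0},
])

```text
time_s: 11.7
ee_pos: [540.0, -26.7, 64.0]
ee_rot: [180.0, 0.0, -176.0]
force: [-1.7, -0.7, 0.3]
gripper_width: 69.9
gripper_force: 0.8
```

```bash
python3 look.py scene s3 61;python3 look.py top t3 61
```

```text
tool [-31.60560322   2.61863225] 63.96101802113248 F [-1.73577159 -0.58754653] 0.31342120093346526 11.7
[{'bbox': [227.2, 186.3, 264.9, 223.4], 'score': 0.71}]
vase xc,zc,yaw [22.8 58.8] -3.1 sd 5.2 645 y [-63.  50.]
tool [-30.98077493   2.57074376] 64.04089575568443 F [ 0.13173659 -0.45300549] 0.10919877431626457 11.8
[]
```

Call:
arm_command([
  {"offset":[-0.002,0,-0.0003],"spin":0},
  {"offset":[-0.002,0,-0.0003],"spin":0},
  {"offset":[-0.002,0,-0.0003],"spin":0},
  {"offset":[-0.002,0,-0.0003],"spin":0},
  {"offset":[-0.002,0,-0.0003],"spin":0},
])

```text
time_s: 12.52
ee_pos: [549.9, -26.0, 65.4]
ee_rot: [180.0, -0.0, -176.0]
force: [-1.1, 0.3, 0.1]
gripper_width: 69.8
gripper_force: 0.7
```

Call:
arm_command([
  {"offset":[-0.002,0,-0.0003],"spin":0},
  {"offset":[-0.002,0,-0.0003],"spin":0},
  {"offset":[-0.002,0,-0.0003],"spin":0},
  {"offset":[-0.002,0,-0.0003],"spin":0},
  {"offset":[-0.002,0,-0.0003],"spin":0},
])

```text
time_s: 13.15
ee_pos: [560.3, -25.4, 67.0]
ee_rot: [-180.0, 0.1, -176.0]
force: [-0.3, 0.2, -0.2]
gripper_width: 70.7
gripper_force: 0.0
```

Call:
arm_command([
  {"offset":[-0.002,0,0],"spin":0},
  {"offset":[-0.002,0,0],"spin":0},
  {"offset":[-0.002,0,0],"spin":0},
  {"offset":[-0.002,0,0],"spin":0},
  {"offset":[-0.002,0,0],"spin":0},
])

```text
time_s: 13.78
ee_pos: [569.9, -24.7, 67.0]
ee_rot: [180.0, 0.0, -176.0]
force: [0.2, -1.0, -0.9]
gripper_width: 70.1
gripper_force: 0.0
```

Call:
arm_command([
  {"offset":[-0.002,0,0],"spin":0},
  {"offset":[-0.002,0,0],"spin":0},
  {"offset":[-0.002,0,0],"spin":0},
])

```text
time_s: 14.15
ee_pos: [575.8, -24.2, 66.9]
ee_rot: [180.0, 0.0, -176.0]
force: [-0.0, -0.3, 0.6]
gripper_width: 70.3
gripper_force: 0.0
```

```bash
python3 look.py scene s4 61;python3 -c "
import cv2;p=cv2.imread('pics/s4.png')[130:260,150:320];cv2.imwrite('pics/s4c.png',cv2.resize(p,None,fx=4.5,fy=4.5,interpolation=2))"
```

```text
tool [4.32955919 2.68727141] 66.94638206282266 F [-0.03968723 -0.32276642] 0.5823338887022736 14.15
[{'bbox': [237.9, 188.7, 280.3, 228.0], 'score': 0.64}]
vase xc,zc,yaw [59.7 57.4] 0.7 sd 5.6 669 y [-64.  52.]
```

View pics/s4c.png

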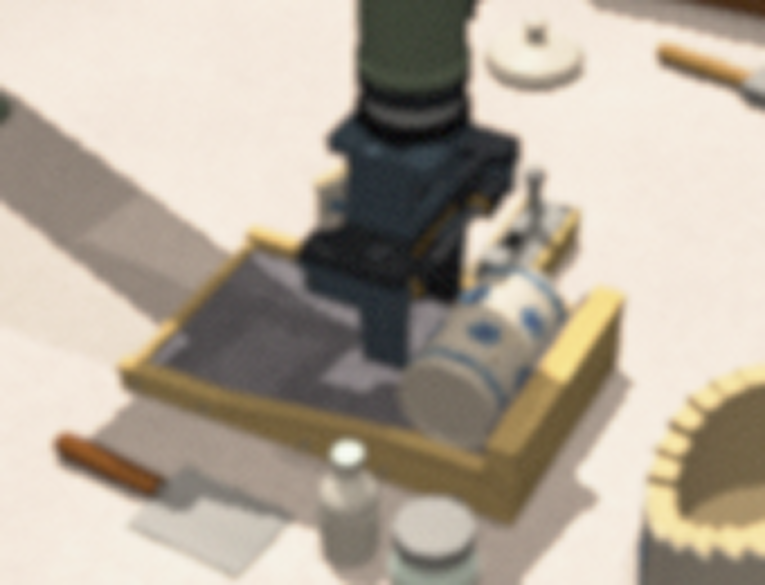

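Call:
arm_command([
  {"offset":[0.008,0,0],"spin":0},
  {"offset":[0.008,0,-0.05],"spin":0},
  {"offset":[0.01,0,-0.06],"spin":0},
  {"offset":[0.01,0,-0.06],"spin":0},
  {"offset":[0.01,0,-0.06],"spin":0},
])

```text
time_s: 14.88
ee_pos: [528.5, -27.5, 298.8]
ee_rot: [180.0, -0.0, -176.0]
force: [1.3, -0.7, -0.1]
gripper_width: 70.1
gripper_force: 0.0
```

Call:
arm_command([
  {"offset":[0,0,0],"spin":0},
  {"offset":[0,0,0],"spin":0},
  {"offset":[0,0,0],"spin":0},
], jaw=0.0, newtons=10)

```text
time_s: 15.25
ee_pos: [528.9, -27.4, 294.9]
ee_rot: [180.0, -0.2, -176.0]
force: [0.2, 0.0, 0.6]
gripper_width: 42.9
gripper_force: 0.0
```

```bash
python3 look.py wrist w2 60
python3 - <<'E'
from h import *
M=cam('wrist'); O=np.array([571.7,-27.2]); t=np.radians(3.9); C=np.array([[np.cos(t),np.sin(t)],[-np.sin(t),np.cos(t)]])
for tt,z in dict(bolt_knob=68,crest=28).items():
    for r in env.pinpoint('wrist',tt)[:1]: w=atz('wrist',r['location'],z,M); print(tt,r,w,C@(w[:2]-O))
E
```

```text
tool [-42.74870816   2.7024331 ] 294.90592952792736 F [0.17413231 0.02664029] 0.627540983468426 15.25
[{'bbox': [222.2, 212.7, 291.4, 251.7], 'score': 0.75}]
vase xc,zc,yaw [62.7 60.7] 0.7 sd 0.8 2187 y [-41.  46.]
bolt_knob {'location': [379.3, 208.9], 'score': 0.98} [576.487944   147.88698472  68.        ] [ 16.68544862 174.35587868]
crest {'location': [256.8, 183.6], 'score': 0.65} [562.30678198 -23.98731199  28.        ] [-9.15295404  3.84413077]
```

View pics/w2.png

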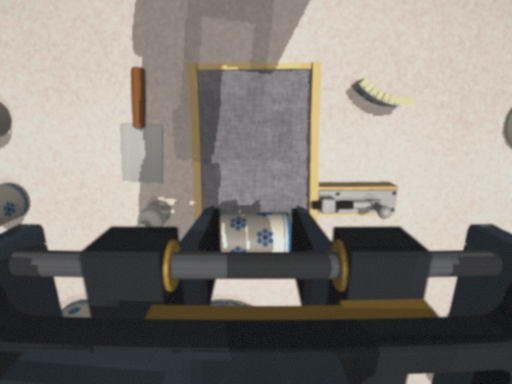

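Call:
arm_command([
  {"offset":[-0.015,0.054,0],"spin":0},
  {"offset":[-0.015,0.054,0],"spin":0},
  {"offset":[-0.016,0.054,0],"spin":0},
  {"offset":[-0.015,0.056,0],"spin":0},
  {"offset":[0,0,0],"spin":0},
])

```text
time_s: 16.08
ee_pos: [575.5, 197.9, 295.4]
ee_rot: [180.0, -0.1, -175.7]
force: [-1.0, -0.2, 0.2]
gripper_width: 0.8
gripper_force: 0.0
```

Call:
arm_command([
  {"offset":[0,0,0.05],"spin":0},
  {"offset":[0,0,0.055],"spin":0},
  {"offset":[0,0,0.055],"spin":0},
  {"offset":[0,0,0.045],"spin":0},
  {"offset":[0,0,0.022],"spin":0},
])

```text
time_s: 16.7
ee_pos: [573.5, 192.5, 66.8]
ee_rot: [-179.9, -0.3, -176.0]
force: [-0.3, -0.1, 0.5]
gripper_width: 0.4
gripper_force: 0.0
```

Call:
arm_command([
  {"offset":[0,-0.003,0],"spin":0},
  {"offset":[0,-0.003,0],"spin":0},
  {"offset":[0,-0.003,0],"spin":0},
])

```text
time_s: 17.08
ee_pos: [577.0, 185.0, 71.5]
ee_rot: [180.0, 0.2, -176.0]
force: [-0.3, -0.4, 0.4]
gripper_width: 0.7
gripper_force: 0.0
```

```bash
python3 look.py scene s5 61;python3 -c "
import cv2;p=cv2.imread('pics/s5.png')[120:250,170:340];cv2.imwrite('pics/s5c.png',cv2.resize(p,None,fx=4.5,fy=4.5,interpolation=2))"
```

```text
tool [ 19.7087953  211.36794478] 71.5161910731263 F [-0.35656759 -0.3380571 ] 0.42083694974059116 17.075
[{'bbox': [237.5, 190.2, 274.3, 227.2], 'score': 0.73}]
vase xc,zc,yaw [60.6 57.1] 0.7 sd 3.5 597 y [-64.  50.]
```

View pics/s5c.png

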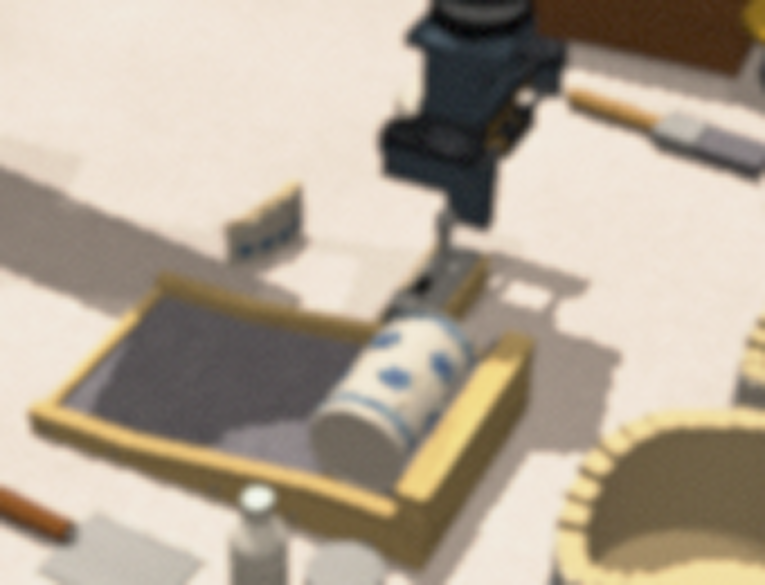

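Call:
arm_command([
  {"offset":[0.001,-0.004,0.002],"spin":0},
  {"offset":[0.001,-0.004,0],"spin":0},
  {"offset":[0,-0.004,0],"spin":0},
  {"offset":[0,-0.004,0],"spin":0},
  {"offset":[0,-0.004,0],"spin":0},
])

```text
time_s: 17.8
ee_pos: [575.4, 165.5, 68.0]
ee_rot: [179.9, 0.0, -176.0]
force: [-0.1, 2.3, 0.6]
gripper_width: 0.5
gripper_force: 1.3
```

Call:
arm_command([
  {"offset":[0,-0.004,0],"spin":0},
  {"offset":[0,-0.004,0],"spin":0},
  {"offset":[0,-0.004,0],"spin":0},
  {"offset":[0,-0.004,0],"spin":0},
  {"offset":[0,-0.004,0],"spin":0},
])

```text
time_s: 18.42
ee_pos: [577.0, 145.0, 68.0]
ee_rot: [180.0, 0.0, -176.0]
force: [-0.1, 3.1, 0.4]
gripper_width: 0.6
gripper_force: 1.3
```

Call:
arm_command([
  {"offset":[0,-0.004,0],"spin":0},
  {"offset":[0,-0.004,0],"spin":0},
  {"offset":[0,-0.004,0],"spin":0},
  {"offset":[0,-0.004,0],"spin":0},
  {"offset":[0,-0.004,0],"spin":0},
])

```text
time_s: 19.05
ee_pos: [578.5, 125.1, 68.0]
ee_rot: [180.0, 0.0, -176.0]
force: [1.4, 3.0, -0.8]
gripper_width: 0.4
gripper_force: 1.3
```

Call:
arm_command([
  {"offset":[0,-0.002,0],"spin":0},
  {"offset":[0,-0.002,0],"spin":0},
  {"offset":[0,-0.001,0],"spin":0},
])

```text
time_s: 19.42
ee_pos: [578.7, 120.3, 68.0]
ee_rot: [180.0, 0.0, -176.0]
force: [1.7, 3.6, -0.8]
gripper_width: 0.5
gripper_force: 1.3
```

```bash
python3 look.py scene s6 61
```

```text
tool [ 17.05185004 146.64497025] 68.03729622884259 F [1.90023747 3.48334591] -0.7889028203163091 19.425
[{'bbox': [238.2, 190.3, 279.4, 228.0], 'score': 0.62}]
vase xc,zc,yaw [60.7 57.2] 0.9 sd 3.3 603 y [-64.  51.]
```

Sliding at 3 N, not yet at its end; 1 mm at a time until the force rises.

Call:
arm_command([
  {"offset":[0,-0.001,0],"spin":0},
  {"offset":[0,-0.001,0],"spin":0},
  {"offset":[0,-0.001,0],"spin":0},
  {"offset":[0,-0.001,0],"spin":0},
])

```text
time_s: 20.02
ee_pos: [578.9, 116.3, 68.0]
ee_rot: [180.0, 0.0, -176.0]
force: [1.4, 2.3, -0.3]
gripper_width: 0.7
gripper_force: 1.3
```

Call:
arm_command([
  {"offset":[0,-0.001,0],"spin":0},
  {"offset":[0,-0.001,0],"spin":0},
])

```text
time_s: 20.27
ee_pos: [579.0, 114.3, 68.0]
ee_rot: [180.0, 0.0, -176.0]
force: [1.2, 2.1, 0.7]
gripper_width: 0.5
gripper_force: 1.3
```

Call:
arm_command([
  {"offset":[0,-0.001,0],"spin":0},
  {"offset":[0,-0.001,0],"spin":0},
])

```text
time_s: 20.52
ee_pos: [579.2, 113.5, 68.0]
ee_rot: [179.9, 0.0, -176.0]
force: [1.7, 8.5, 0.2]
gripper_width: 0.7
gripper_force: 4.3
```

Call:
arm_command([
  {"offset":[0,-0.001,0],"spin":0},
])

```text
time_s: 20.65
ee_pos: [579.2, 113.4, 68.1]
ee_rot: [179.8, 0.0, -176.1]
force: [0.3, 12.3, -0.7]
gripper_width: 0.9
gripper_force: 5.7
```

Call:
arm_command([
  {"offset":[0,-0.001,0],"spin":0},
])

```text
time_s: 20.78
ee_pos: [579.2, 113.3, 68.1]
ee_rot: [179.7, 0.0, -176.1]
force: [0.1, 15.1, 0.3]
gripper_width: 1.1
gripper_force: 7.2
```

Call:
arm_command([
  {"offset":[0,0.006,0],"spin":0},
  {"offset":[0,0.014,0],"spin":0},
  {"offset":[0,0.01,-0.04],"spin":0},
  {"offset":[0.03,0,-0.05],"spin":0},
  {"offset":[0.03,0,-0.06],"spin":0},
])

```text
time_s: 21.4
ee_pos: [517.8, 136.1, 214.3]
ee_rot: [-179.9, -0.2, -176.0]
force: [0.2, 0.6, -0.1]
gripper_width: 0.5
gripper_force: 0.0
```

Call:
arm_command([
  {"offset":[0.03,-0.04,-0.04],"spin":0},
  {"offset":[0,-0.04,-0.04],"spin":0},
  {"offset":[0,0,0],"spin":0},
  {"offset":[0,0,0],"spin":0},
])

```text
time_s: 21.9
ee_pos: [495.1, 55.5, 292.0]
ee_rot: [180.0, -0.1, -176.0]
force: [-0.0, -0.2, -0.7]
gripper_width: 0.3
gripper_force: 0.0
```

```bash
python3 look.py wrist w7 60
python3 - <<'E'
from h import *
M=cam('wrist'); O=np.array([571.7,-27.2]); t=np.radians(3.9); C=np.array([[np.cos(t),np.sin(t)],[-np.sin(t),np.cos(t)]])
for r in env.pinpoint('wrist','bolt_knob')[:1]: w=atz('wrist',r['location'],68,M); print(r,C@(w[:2]-O))
E
```

```text
tool [-70.8198843   87.71913098] 292.0445329729721 F [-0.03399138 -0.15228017] -0.690537312981137 21.9
[{'bbox': [147.5, 232.8, 171.6, 279.7], 'score': 0.64}]
vase xc,zc,yaw [63.9 62. ] 0.3 sd 0.7 217 y [-62. -37.]
{'location': [279.3, 227.1], 'score': 0.62} [ 13.47141617 120.54879208]
```

View pics/w7.png

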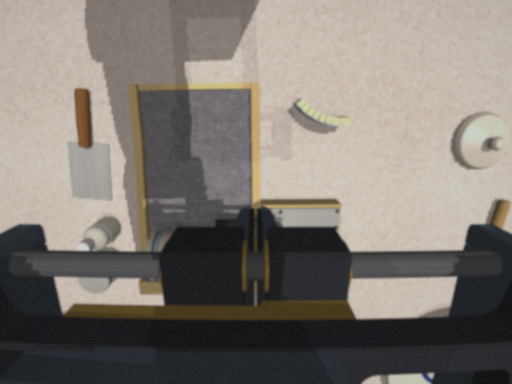

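```bash
python3 -c "
from workcell import env; print(env.job_done())"
```

```text
the job is handed in; nothing more can be done
None
```

The vase is rolled up into the saddle against the padded stop, the bolt is pushed fully home behind it, the gripper is clear, and the job is handed in at about 22 s. The bolt rod was hidden from the camera at the end; I take it as home from the force rise at the predicted position and the knob showing near its home position.

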